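# Rock the mixing ball out of a shaker bottle

### The job

The washed shaker bottle stands mouth down on the drainer with its wooden mixing ball still stuck behind the fins in its neck. Lift it, rock it from side to side over the bowl until the ball drops out into the bowl and not onto the worktop, then stand the bottle mouth down on the drainer again, where it stood. Leave the bowl and everything else where they are.

Things in the scene. Friction and masses are not known exactly. Their poses are not given: they have to be found in the camera images.
- shaker_center (a point): Centre, half-way up, of the flat clear plastic bottle, 185 mm tall, 0.2 kg, rigid, upside down; z points from mouth to grey closed end. Body (119 to 185 mm above the mouth): 42 mm thick along x, 92 mm wide along y; hold it across the thickness. Neck (0 to 107 mm): 42 x 66 mm outside, 34 x 58 mm inside, open at the mouth. Weight varies.
- shaker_mouth (a point): Middle of the bottle's open mouth, 92.5 mm from its centre; axes as the centre's. Level with the rib tops while the bottle stands on the drainer. The ball comes out on the mouth's -y side while the closed end leans to -y, flying obliquely to +y: it drops into the bowl near under the mouth's middle if that is kept over the bowl's middle, low above the rim.
- upper_fin_tip (a point): Tip of the upper dark fin in the neck, 79 mm above the mouth. It stands 23 mm out from the -y side wall, rising 20 degrees to its tip. The ball starts in the pocket between it and the wall; it rolls off, down to the lower fin, once the bottle leans well over 20 degrees (35 to 40 is good, for half a second) in its y-z plane with the closed end to +y.
- lower_fin_tip (a point): Tip of the lower fin, 35 mm above the mouth, mirrored: it stands out from the +y side wall and catches the ball. Leaning the bottle as far the other way (closed end to -y) rolls the ball off it and out of the mouth. Upright, either fin holds the ball.
- ball_center (a point): Centre of the plain polished wooden mixing ball, 30 mm across, 20 g, seen through the clear neck of the bottle.
- bowl: White ceramic bowl, loose, 116 mm across at the rim, 55 mm tall, wall 4 mm, 0.45 kg; origin at the middle of its underside, z up. A wall cabinet hangs behind it from 0.49 m above the worktop, its front some 10 to 15 cm behind the bowl's middle: turn the bottle so that it leans left and right, not towards the cabinet.
- drainer: Low steel draining tray, fixed, 100 mm (x) by 180 mm (y), rim 16 mm high and 4 mm thick; ribs along its x stand inside. Origin at the middle of its underside. The bottle stands near its -y end, a glass near its +y end.
- drainer_top (a point): Middle of the draining tray at the height of the rib tops, 12 mm above the worktop; axes as the tray's.
- glass: Small drinking glass, 51 mm across, 59 mm tall, on the drainer beside the bottle; origin at the middle of its underside. To be left alone.
- mill: Small salt mill, 44 mm across, 90 mm tall, behind the working area; origin at its underside. To be left alone.
- timer: Egg timer, 62 mm across, 60 mm tall, behind the working area; origin at its underside. To be left alone.
- small_mug: Low two-tone cup with a handle, 63 x 91 x 56 mm, at the left; origin at its underside. To be left alone.
Things that resemble listed ones, but are neither listed nor needed, are in the scene too. Of the things shaped like the bowl, the white one is meant.

How it is judged (in metres and radians):
On the way, in this order (a step that is already met when the one before it is completed fails the run):
1. the bottle is held over the bowl with the ball still inside it (horizontal distance between shaker_mouth and bowl below 0.058 m and height (world z) of shaker_mouth above 0.06 m and z of ball_center in the frame of shaker_mouth above 0 m and distance between ball_center and shaker_center below 0.1 m), for 0.1 s.
2. the ball lies in the bowl and the bottle is still in the air (horizontal distance between ball_center and bowl below 0.05 m and height (world z) of ball_center below 0.05 m and height (world z) of shaker_mouth above 0.03 m), for 0.2 s.
At the end, for the whole second after the job is handed in: The ball lies in the upright bowl (centre within 50 mm of its middle); the bottle stands released, mouth down on the drainer's ribs, within 40 mm of where it stood, within 0.08 rad of upright and at rest (horizontal distance between ball_center and bowl below 0.05 m and height (world z) of ball_center below 0.05 m and angle between bowl's own z axis and vertical below 0.1 rad and angle between shaker_center's own z axis and vertical below 0.08 rad and z of shaker_center in the frame of drainer_top between 0.085 and 0.0965 m and x of shaker_mouth in the frame of drainer_top between -0.05 and 0.05 m and y of shaker_mouth in the frame of drainer_top between -0.085 and 0.085 m and distance of shaker_mouth from where it was at the start of the episode below 0.04 m and linear speed of shaker below 0.02 m/s and contact force between the fingers and shaker below 0.1 N); the robot touches nothing.
It fails at once if the ball falls onto the worktop or drainer (horizontal distance between ball_center and bowl above 0.068 m and height (world z) of ball_center below 0.04 m).
It fails at once if the bowl is pushed or tipped (distance of bowl from where it was at the start of the episode above 0.04 m or angle between bowl's own z axis and vertical above 0.3 rad).
It fails at once if a bystander is disturbed (distance of any of glass, mill, timer, small_mug from where it was at the start of the episode above 0.03 m or angle between any of glass, mill's own z axis and vertical above 0.5 rad).
It also fails if it takes over 54 s, if anything falls off the work surface, if the arm or the gripper's body presses on something with over 40 N, if the wrist force passes 120 N, or if a joint passes its speed limit or range.

### The arm

A 6-joint arm with a two-finger parallel gripper is mounted at the origin on a cart in front of the work surface, level with it; the furniture and walls round the work are solid. World frame = base frame: x ahead of the robot, y to its left, z up, the work surface at z = 0. Lengths are in mm, angles in rad, forces in N, time in s.
With the tool pointing down it reaches from about 250 to 800 mm from the base axis. Payload 3.9 kg.
Tool frame: the origin (TCP) lies on the centre line of the jaws, within the pads' length; the fingertips stand 17 mm ahead of it and the grasp point (between the pads) lies 2 mm behind it; z points along the fingers, y is the line along which they close (so a half turn about z gives the same grasp; the last joint's range is limited). The gripper opens to 85 mm and grips with 20 to 120 N. Pads are 22 mm wide; open, the fingers measure 114 mm over their backs; the gripper's body (76 mm by 85 mm) begins 54 mm behind the grasp point. The pads swing forward as they close: fully open they stand 13 mm farther back than shut.
Start: joints at [-1.173, 0.26, -0.138, 1.173, 0, 1.571], TCP at [203.375, -483.998, 248.304] pointing down, gripper open.
Joint ranges: [-2.78, 2.78], [-0.83, 1.72], [-1.28, 1.37], [-1.9, 2.12], [-1.57, 1.48], [-3.14, 3.14]. Speed limits (rad/s): [2.57, 2.57, 3.14, 3.14, 3.14, 3.14].

### API

Orientations are given as a unit quaternion [x, y, z, w].
In Python, from rig import manip gives the robot as it stands. Calls block until the motion is done:
- manip.movep(position, orientation): joint-space move of the TCP to a pose.
- manip.movel(position, rate=150, attitude=None): straight line of the TCP; attitude=None keeps the orientation; rate is the mean speed in mm/s.
- manip.move_joints(angles): joint-space move.
- manip.move_gripper(opening, grip_force=None): opening from 0.0 (shut) to 1.0 (fully open); grip_force is the grip in N (None keeps the last); returns when the fingers have stopped.
- manip.sleep(seconds).
- manip.ik(position, orientation): joint angles nearest the present ones, or None.
- manip.read_state(): the state.
- manip.camera(name): name is "scene" or "side" or "wrist"; returns a dict with "pixels" (384x512x3 uint8, red, green, blue), "camera_matrix" (3x3 intrinsics, pixels), "world_to_cam" (4x4, takes a point from world to camera coordinates). Camera axes: x right, y down, z forward; pixel columns grow to the right and rows downward; lengths in mm; the calibration is good to about 2 mm. A picture is of the moment at which its call begins. There is no depth.
A pose or a line that the arm cannot do raises manip.PlanningError and nothing moves.
- manip.job_done(): hands the job in; it is judged then, once.
The state is a dict: "time_s": time; "joint_positions": joint angles; "qvel": joint speeds; "joint_torque": joint torques, N m; "ee_pos": TCP position; "orientation": TCP orientation; "force": force on the tool from outside, world axes, zero at the start; "ft_torque": the same for the moment, N m; "gripper_width": opening from 0.0 (shut) to 1.0 (fully open); "gripper_force": force on a finger pad.
Only numpy, scipy, OpenCV 4.12 (cv2) and the standard library are available. Lean on these libraries where they do the work, as an engineer would, in place of code of your own. Each camera call takes 0.05 s, during which the arm holds its last target. There are 200 camera calls.

## Working session

There is one attempt and no reset: what is moved stays moved. The work goes in short steps, each a Python script; the robot and the scene stay as the last script left them, time stands still between calls to the robot, and variables do not carry over. Pictures are saved under pics/ and viewed, at most 10 in all, crops included, and the job is handed in when it is done.

```bash
mkdir -p pics; ls; python3 - <<'E'
from rig import manip
import cv2,numpy as np,pickle
d={}
for n in ("scene","side","wrist"):
    c=manip.camera(n); d[n]=c
    cv2.imwrite(f"pics/{n}0.png",c["pixels"][:,:,::-1])
    print(n,c["camera_matrix"].tolist(),np.round(c["world_to_cam"],3).tolist())
pickle.dump(d,open("cams0.pkl","wb"))
print(manip.read_state())
E
```

```text
pics
scene [[347.08751611721686, 0.0, 255.32876472450326], [0.0, 347.08751611721686, 186.83009849335122], [0.0, 0.0, 1.0]] [[-0.8, -0.599, 0.015, 568.964], [-0.479, 0.624, -0.618, 170.292], [0.361, -0.502, -0.786, 841.198], [0.0, 0.0, 0.0, 1.0]]
side [[478.82283010661786, 0.0, 254.92258400424765], [0.0, 478.82283010661786, 185.32990499660826], [0.0, 0.0, 1.0]] [[-0.938, -0.347, 0.003, 585.443], [-0.137, 0.361, -0.922, 81.08], [0.319, -0.866, -0.386, 1505.428], [0.0, 0.0, 0.0, 1.0]]
wrist [[273.5834615493264, 0.0, 259.8736411829261], [0.0, 273.5834615493264, 189.2775221816536], [0.0, 0.0, 1.0]] [[0.386, -0.922, -0.001, -524.716], [-0.876, -0.367, 0.313, -40.428], [-0.289, -0.12, -0.95, 381.228], [0.0, 0.0, 0.0, 1.0]]
{'time_s': 0.15, 'joint_positions': array([-1.17299522e+00,  2.60570670e-01, -1.39072593e-01,  1.17269098e+00,
       -1.41324556e-05,  1.57077895e+00]), 'qvel': array([-0.00038565, -0.00134795,  0.0048559 ,  0.00185816, -0.00124876,
       -0.00062336]), 'joint_torque': array([-2.68642555e-05, -4.06005442e+01,  2.54166377e+01,  1.26857538e-02,
        3.04853972e-05,  1.11346068e-05]), 'ee_pos': array([ 203.18601747, -483.5528261 ,  247.63645563]), 'orientation': array([ 9.80282405e-01,  1.97600141e-01, -1.58860051e-04, -7.52402572e-04]), 'force': array([ 0.23748034, -0.84156782,  0.2543562 ]), 'ft_torque': array([ 0.09363733,  0.00017854, -0.0150966 ]), 'gripper_force': 0.0, 'gripper_width': 1.0045700745352515}
```

View pics/scene0.png

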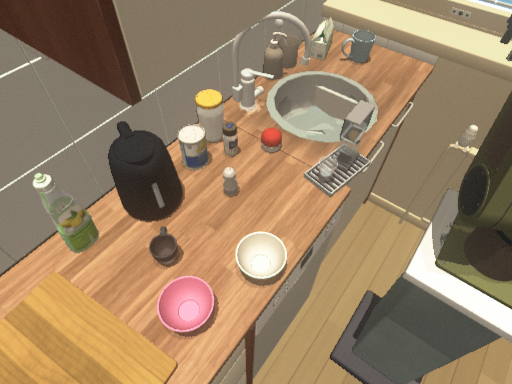

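View pics/side0.png

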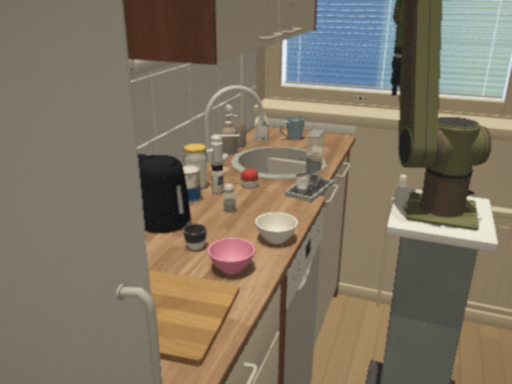

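The scene view shows the white bowl at about (261,257), the drainer at (338,170) with the bottle's grey end at (357,120) and the glass at (327,172). In the side view the bowl is at (277,228) and the bottle at (315,150). I'll zoom in on these next.

```bash
python3 - <<'E'
import cv2,pickle,numpy as np
d=pickle.load(open("cams0.pkl","rb"))
s=d["scene"]["pixels"][90:200,295:395,::-1]; t=d["side"]["pixels"][115:215,270:350,::-1]; w=d["wrist"]["pixels"][:,:,::-1]
z=lambda im,k:cv2.resize(im,None,fx=k,fy=k,interpolation=cv2.INTER_CUBIC)
c=np.zeros((600,800,3),np.uint8)
a=z(s,4)[:,:400];c[:440,:400]=a
b=z(t,4)[:400,:320];c[:400,410:730]=b
cv2.imwrite("pics/crop1.png",c)
E
```

```text
(no output)
```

View pics/crop1.png

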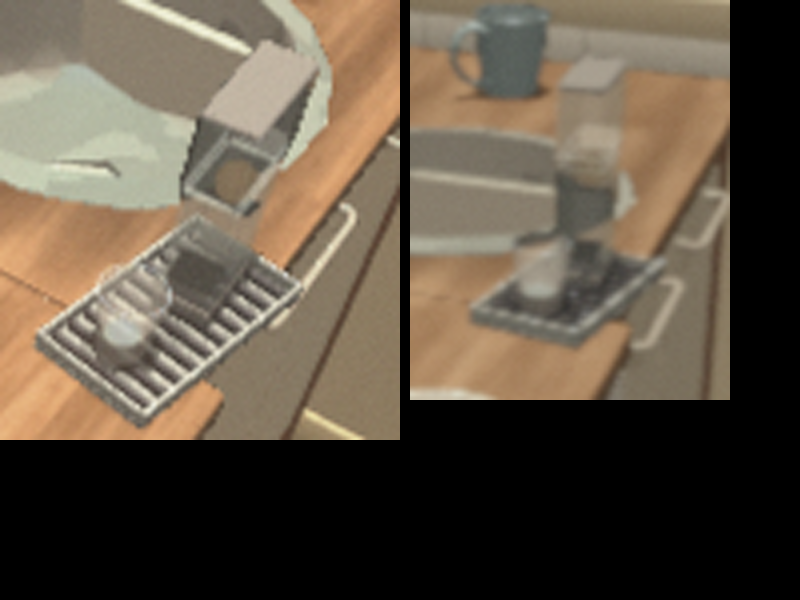

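View pics/wrist0.png

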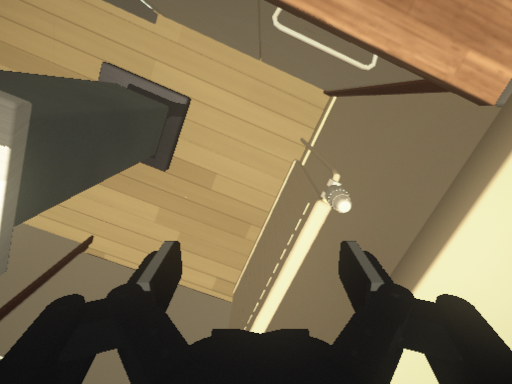

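The crops show the grey closed end as a quad with scene corners (361,100), (374,107), (360,124) and (346,118), and the tray corners at (345,144), (370,161), (331,194) and (304,174). The ball is at about (354,135). The wrist view shows only the floor and cart.

```bash
cat > h.py <<'E'
import numpy as np, cv2
def ray(c,px,z):
    K=c["camera_matrix"];T=c["world_to_cam"];R=T[:3,:3];o=-R.T@T[:3,3]
    d=R.T@np.linalg.inv(K)@np.array([px[0],px[1],1.]);return (o+d*(z-o[2])/d[2])
def proj(c,P):
    p=c["camera_matrix"]@(c["world_to_cam"]@np.append(P,1))[:3];return p[:2]/p[2]
E
python3 - <<'E'
from h import *
import pickle
d=pickle.load(open("cams0.pkl","rb"));s=d["scene"];t=d["side"]
def show(name,pts,z,c):
    W=np.array([ray(c,p,z) for p in pts])[:,:2];print(name,np.round(W).tolist(),"mean",np.round(W.mean(0),1),"edges",np.round(np.linalg.norm(np.roll(W,-1,0)-W,axis=1)),"ang",np.round(np.degrees(np.arctan2(*(np.roll(W,-1,0)-W).T[::-1])),1))
f=lambda L,o:[(x/4+o[0],y/4+o[1]) for x,y in L]
show("end",f([(263,42),(318,70),(262,138),(203,112)],(295,90)),197,s)
show("tray",f([(200,218),(300,285),(143,418),(38,338)],(295,90)),16,s)
show("endside",f([(572,60),(628,60),(612,90),(558,88)],(270-102.5,115)),197,t)
show("trayside",f([(540,253),(664,262),(580,340),(475,310)],(270-102.5,115)),16,t)
for n,c,roi in(("scene",s,(220,230,300,290)),("side",t,(248,205,305,250))):
    x0,y0,x1,y1=roi;hsv=cv2.cvtColor(c["pixels"],cv2.COLOR_RGB2HSV)[y0:y1,x0:x1]
    m=((hsv[...,1]<70)&(hsv[...,2]>120)).astype(np.uint8)
    cs,_=cv2.findContours(m,0,cv2.CHAIN_APPROX_NONE);k=max(cs,key=cv2.contourArea)
    P=k[:,0]+[x0,y0]
    print(n,"bbox",P.min(0),P.max(0))
    # rim: fit circle at z=55 using upper part/left/right extremes of contour
    W=np.array([ray(c,p,55)[:2] for p in P]);cy=(P[:,1].min()+P[P[:,0].argmin(),1])/2
    A=W[P[:,1]<=max(P[P[:,0].argmin(),1],P[P[:,0].argmax(),1])-1]
    M=np.c_[2*A,np.ones(len(A))];q=np.linalg.lstsq(M,(A**2).sum(1),rcond=None)[0];print(q[:2],"r",np.sqrt(q[2]+q[:2]@q[:2]))
E
```

```text
end [[445.0, -93.0], [405.0, -88.0], [404.0, -8.0], [444.0, -8.0]] mean [424.4 -49.3] edges [40. 80. 39. 85.] ang [174.2  90.4   1.  -89.1]
tray [[456.0, -112.0], [366.0, -95.0], [398.0, 81.0], [491.0, 64.0]] mean [427.7 -15.6] edges [ 92. 179.  95. 180.] ang [ 169.4   79.9  -10.3 -101.1]
endside [[450.0, -75.0], [405.0, -92.0], [398.0, -2.0], [440.0, 9.0]] mean [423.4 -40.2] edges [48. 91. 44. 84.] ang [-159.1   94.5   13.6  -83.6]
trayside [[471.0, -76.0], [362.0, -94.0], [391.0, 95.0], [488.0, 67.0]] mean [428.1  -1.9] edges [110. 191. 101. 144.] ang [-170.5   81.2  -16.2  -97. ]
scene bbox [235 232] [286 278]
[432.52374855 352.84462002] r 56.60244873010844
side bbox [255 212] [297 242]
[432.82188035 351.52243042] r 57.89797091667793
```

Bowl at (432,352), with the two views agreeing and r≈57. Bottle at about (424,-48), yaw near 0. The tray corners give the right 92x180 size. Next I'll check IK for the whole plan, then look from above the bottle.

```bash
cat >> h.py <<'E'
from scipy.spatial.transform import Rotation as Rn
L=152.   # grasp point above the mouth
def pose(mouth,yaw,lean,s,L=L):
    """lean>0: closed end to bottle +y (deg). returns TCP pos, quat"""
    B=(Rn.from_euler('z',yaw,degrees=True)*Rn.from_euler('x',-lean,degrees=True)).as_matrix()
    T=np.c_[s*B[:,1],s*B[:,0],-B[:,2]]
    return (np.array(mouth)+B[:,2]*(L-2)).tolist(), Rn.from_matrix(T).as_quat().tolist()
E
python3 - <<'E'
from h import *
from rig import manip
for s in(1,-1):
    for yaw in (0,-15,15):
        for m,l in(((424,-48,12),0),((424,-48,100),0),((432,352,190),0),((432,352,95),0),((432,352,95),38),((432,352,95),-38)):
            j=manip.ik(*pose(m,yaw,l,s));print(s,yaw,m,l,None if j is None else np.round(j,2))
E
```

```text
1 0 (424, -48, 12) 0 [-0.11  0.15 -0.52  0.9   0.    1.46]
1 0 (424, -48, 100) 0 [-0.11  0.09 -0.35  1.13  0.    1.46]
1 0 (432, 352, 190) 0 [0.68 0.3  0.15 1.43 0.   2.25]
1 0 (432, 352, 95) 0 [ 0.68  0.32 -0.07  1.19  0.    2.25]
1 0 (432, 352, 95) 38 [ 0.97  0.89  0.68  1.93 -0.36  2.65]
1 0 (432, 352, 95) -38 [ 0.17  0.16 -0.55  0.73  0.65  1.78]
1 -15 (424, -48, 12) 0 [-0.11  0.15 -0.52  0.9   0.    1.72]
1 -15 (424, -48, 100) 0 [-0.11  0.09 -0.35  1.13  0.    1.72]
1 -15 (432, 352, 190) 0 [0.68 0.3  0.15 1.43 0.   2.52]
1 -15 (432, 352, 95) 0 [ 0.68  0.32 -0.07  1.19  0.    2.52]
1 -15 (432, 352, 95) 38 None
1 -15 (432, 352, 95) -38 [ 0.23  0.01 -0.74  0.47  0.58  2.16]
1 15 (424, -48, 12) 0 [-0.11  0.15 -0.52  0.9   0.    1.2 ]
1 15 (424, -48, 100) 0 [-0.11  0.09 -0.35  1.13  0.    1.2 ]
1 15 (432, 352, 190) 0 [0.68 0.3  0.15 1.43 0.   1.99]
1 15 (432, 352, 95) 0 [ 0.68  0.32 -0.07  1.19  0.    1.99]
1 15 (432, 352, 95) 38 [ 1.05  0.76  0.43  1.74 -0.45  2.47]
1 15 (432, 352, 95) -38 [ 0.16  0.32 -0.33  1.    0.66  1.44]
-1 0 (424, -48, 12) 0 [-0.11  0.15 -0.52  0.9   0.   -1.
[... 323 characters left out ...]
48, 12) 0 [-0.11  0.15 -0.52  0.9   0.   -1.42]
-1 -15 (424, -48, 100) 0 [-0.11  0.09 -0.35  1.13  0.   -1.42]
-1 -15 (432, 352, 190) 0 [ 0.68  0.3   0.15  1.43  0.   -0.63]
-1 -15 (432, 352, 95) 0 [ 0.68  0.32 -0.07  1.19  0.   -0.63]
-1 -15 (432, 352, 95) 38 None
-1 -15 (432, 352, 95) -38 [ 0.23  0.01 -0.74  0.47  0.58 -0.98]
-1 15 (424, -48, 12) 0 [-0.11  0.15 -0.52  0.9   0.   -1.95]
-1 15 (424, -48, 100) 0 [-0.11  0.09 -0.35  1.13  0.   -1.95]
-1 15 (432, 352, 190) 0 [ 0.68  0.3   0.15  1.43  0.   -1.15]
-1 15 (432, 352, 95) 0 [ 0.68  0.32 -0.07  1.19  0.   -1.15]
-1 15 (432, 352, 95) 38 [ 1.05  0.76  0.43  1.74 -0.45 -0.67]
-1 15 (432, 352, 95) -38 [ 0.16  0.32 -0.33  1.    0.66 -1.7 ]
```

```bash
python3 - <<'E'
from h import *
from rig import manip
import pickle
manip.movep(*pose((424,-48,170),0,0,1))
c=manip.camera("wrist");pickle.dump(c,open("w1.pkl","wb"))
cv2.imwrite("pics/w1.png",c["pixels"][:,:,::-1])
print(manip.read_state()["time_s"],manip.read_state()["ee_pos"])
for x,y in((403,-94),(445,-94),(445,-2),(403,-2)):print(proj(c,(x,y,197)).round())
E
```

```text
2.0 [423.98245217 -48.71002576 319.80569212]
[239. 230.]
[281. 230.]
[283. 137.]
[236. 138.]
```

View pics/w1.png

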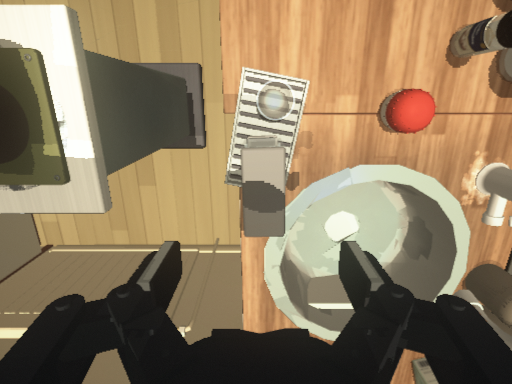

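The wrist view shows the grey closed end with corners at about (242,148), (285,147), (285,237) and (243,236). It's aligned with the image axes, and the glass is at (275,100).

```bash
python3 - <<'E'
from h import *
import pickle
c=pickle.load(open("w1.pkl","rb"))
W=np.array([ray(c,p,197)[:2] for p in((242,148),(285,147),(285,237),(243.5,236))]);print(W.round(1),W.mean(0),np.linalg.norm(np.roll(W,-1,0)-W,axis=1))
hsv=cv2.cvtColor(c["pixels"],cv2.COLOR_RGB2HSV)
print(c["pixels"][[160,200,230],[263,263,263]])
for row in (185,195,205,215,225): print(row,c["pixels"][row,236:292:1].sum(1).tolist())
E
```

```text
[[ 407.9  -11.4]
 [ 447.2  -10.6]
 [ 449.6 -102.4]
 [ 407.4 -101.2]] [428.00772614 -56.40656314] [39.28196169 91.80363811 42.2317199  89.72795466]
[[199 187 164]
 [ 91  85  73]
 [123 114  98]]
185 [435, 417, 412, 457, 455, 363, 270, 242, 249, 252, 252, 250, 252, 251, 253, 252, 249, 250, 255, 255, 253, 253, 252, 251, 251, 255, 253, 251, 253, 253, 251, 252, 254, 253, 254, 251, 255, 255, 455, 537, 538, 531, 535, 536, 536, 535, 536, 503, 433, 343, 280, 275, 282, 294, 289, 272]
195 [462, 461, 464, 312, 268, 313, 264, 234, 246, 246, 247, 246, 246, 244, 248, 249, 249, 248, 248, 245, 246, 249, 244, 248, 247, 250, 245, 247, 249, 250, 251, 245, 247, 246, 250, 248, 252, 248, 248, 247, 249, 250, 249, 249, 251, 248, 250, 248, 240, 357, 417, 436, 451, 466, 457, 440]
205 [460, 463, 461, 503, 404, 306, 284, 252, 245, 245, 247, 247, 248, 244, 245, 247, 246, 247, 243, 245, 249, 246, 246, 246, 246, 248, 249, 248, 247, 247, 247, 249, 248, 247, 247, 252, 250, 250, 248, 250, 248, 251, 252, 250, 251, 249, 251, 251, 239, 345, 441, 515, 607, 644, 636, 618]
215 [460, 461, 457, 432, 332, 288, 284, 284, 303, 327, 334, 338, 337, 334, 336, 337, 337, 335, 339, 336, 336, 339, 337, 336, 336, 339, 339, 337, 338, 338, 339, 337, 339, 340, 338, 338, 340, 338, 338, 336, 341, 338, 341, 342, 340, 344, 337, 327, 262, 543, 629, 601, 594, 595, 593, 593]
225 [464, 463, 460, 400, 269, 266, 303, 286, 289, 319, 331, 334, 332, 335, 331, 335, 335, 334, 332, 337, 334, 333, 337, 331, 332, 337, 337, 339, 334, 334, 337, 334, 337, 335, 338, 340, 339, 338, 334, 336, 336, 341, 339, 338, 342, 338, 334, 324, 256, 489, 588, 586, 585, 583, 586, 583]
```

The size comes out at 42x91 mm with yaw near 0°, so I'll take the centre as (427,-53). Descend, grip and lift.

```bash
python3 - <<'E'
from h import *
from rig import manip
import pickle
M=(427,-53,12)
p,q=pose((427,-53,170),0,0,1)
manip.movel(p,attitude=q)
p,q=pose(M,0,0,1)
manip.movel(p,rate=120)
print(manip.read_state()["force"])
manip.move_gripper(0.0,grip_force=50)
s=manip.read_state();print(s["gripper_width"],s["gripper_force"],s["force"],s["ee_pos"])
if s["gripper_width"]>0.3:
    p[2]+=60; manip.movel(p,rate=80)
    s=manip.read_state();print(s["time_s"],s["gripper_width"],s["gripper_force"],s["force"])
    im=[]
    for n in("scene","side","wrist"):
        c=manip.camera(n);pickle.dump(c,open(n+"2.pkl","wb"));im.append(c["pixels"][:,:,::-1])
    a=cv2.resize(im[0][60:210,270:420],(400,400));b=cv2.resize(im[1][80:230,250:400],(400,400))
    cv2.imwrite("pics/lift.png",np.hstack([a,b]))
E
```

```text
[-0.53193709  0.00238246  0.17457138]
0.4884370719675243 49.85314428806305 [-1.51094999  0.1290376   3.00626006] [427.29596628 -53.02732878 162.42449902]
5.0917 0.4873986887881115 49.84597384929657 [-0.59915619  0.32966886 -3.43328343]
```

View pics/lift.png

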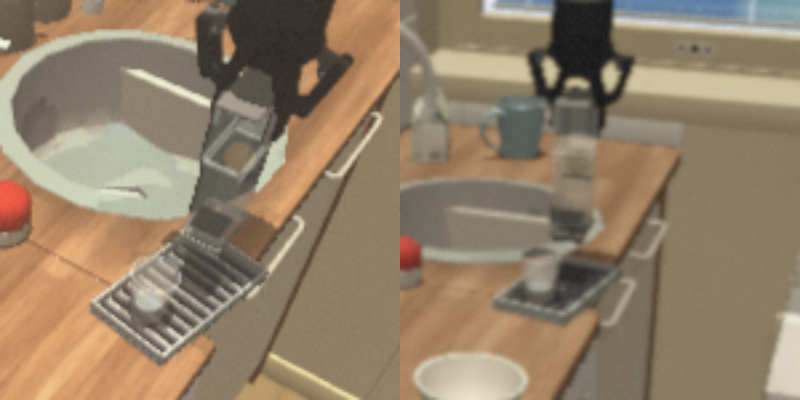

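Both views show the bottle held upright, clear of the drainer, with the ball still inside at scene crop (240,150). Now carry it over the bowl and lean it to +y.

```bash
python3 - <<'E'
from h import *
from rig import manip
def go(m,yaw,lean,rate):
    p,q=pose(m,yaw,lean,1);manip.movel(p,rate=rate,attitude=q)
B=(432,352)
go((427,-53,150),0,0,120)
go((*B,150),8,0,150)
go((*B,98),8,0,100)
manip.sleep(.3)
a=[manip.camera("scene")]
for l in(13,26,38): go((*B,98),8,l,90)
manip.sleep(.9)
a+=[manip.camera("scene"),manip.camera("side")]
s=manip.read_state();print(s["time_s"],s["ee_pos"],s["gripper_width"],s["force"])
x=[cv2.resize(c["pixels"][y:y+170,x0:x0+170,::-1],(266,266),interpolation=cv2.INTER_CUBIC) for c,x0,y in zip(a,(180,180,200),(130,130,100))]
cv2.imwrite("pics/lean1.png",np.hstack(x))
E
```

```text
12.4583 [419.1289738  443.49046651 216.10604001] 0.4840688482475227 [ 0.39716431 -0.06539301 -1.74874709]
```

View pics/lean1.png

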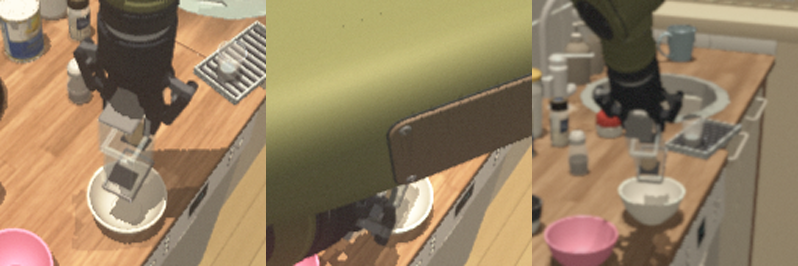

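The bottle was centred over the bowl, and the lean to +y is done; in the scene view the arm hides it. Now lean the other way.

```bash
python3 - <<'E'
from h import *
from rig import manip
def go(m,yaw,lean,rate):
    p,q=pose(m,yaw,lean,1);manip.movel(p,rate=rate,attitude=q)
B=(432,352)
for l in(20,0): go((*B,98),8,l,90)
manip.sleep(.3)
go((*B,98),8,-14,90);go((*B,92),8,-27,90);go((*B,92),8,-38,90)
manip.sleep(1.0)
a=[manip.camera("scene"),manip.camera("side")]
s=manip.read_state();print(s["time_s"],s["ee_pos"],s["gripper_width"],s["force"])
x=[cv2.resize(c["pixels"][y:y+130,x0:x0+130,::-1],(400,400),interpolation=cv2.INTER_CUBIC) for c,x0,y in zip(a,(200,220),(170,130))]
cv2.imwrite("pics/lean2.png",np.hstack(x))
E
```

```text
16.8417 [444.87248338 260.52920293 210.20143147] 0.4870888689780289 [-0.06538843  0.87341638 -2.60032717]
```

View pics/lean2.png

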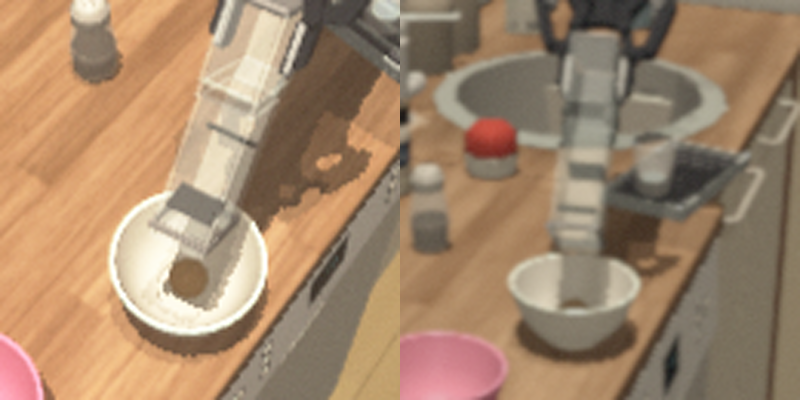

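Both views show the ball in the bowl, at scene crop (187,277). Bring the bottle upright, carry it back and lower it, checking the verticals before release.

```bash
python3 - <<'E'
from h import *
from rig import manip
def go(m,yaw,lean,rate):
    p,q=pose(m,yaw,lean,1);manip.movel(p,rate=rate,attitude=q)
B=(432,352)
go((*B,98),8,-19,90);go((*B,110),8,0,90);go((*B,150),8,0,100)
go((427,-53,150),0,0,140)
go((427,-53,40),0,0,100);manip.sleep(.3)
a=[manip.camera("scene"),manip.camera("side")]
f0=manip.read_state()["force"][2]
z=22.
while z>9:
    go((427,-53,z),0,0,30);s=manip.read_state();print(z,s["force"].round(1))
    if s["force"][2]-f0>4: break
    z-=2 if z>15 else 1
print(s["time_s"],s["gripper_width"],f0)
a+=[manip.camera("scene"),manip.camera("side")]
x=[cv2.resize(c["pixels"][y:y+130,x0:x0+100,::-1],(200,260),interpolation=cv2.INTER_CUBIC) for c,x0,y in zip(a,(290,270)*2,(80,100)*2)]
cv2.imwrite("pics/place.png",cv2.resize(np.hstack(x),None,fx=1,fy=1))
E
```

```text
22.0 [ 0.7 -0.2 -3. ]
20.0 [ 0.9  0.  -2.2]
18.0 [-0.8 -0.3 -1.7]
16.0 [ 0.4 -0.5 -2.3]
14.0 [ 0.2  0.5 -2.4]
13.0 [-0.2  0.6 -2.2]
12.0 [-1.4  0.5  2.8]
25.8 0.4881019950354152 -1.6239286486463644
```

View pics/place.png

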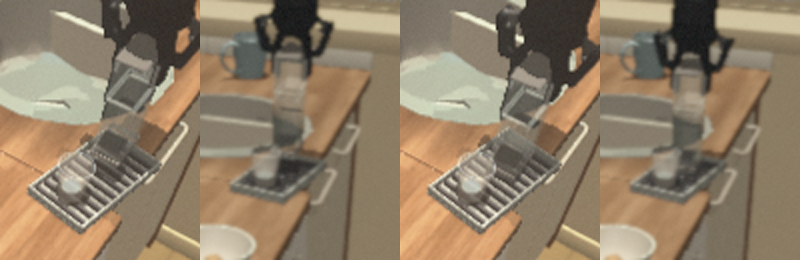

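Contact came at exactly the original height and the bottle is upright on the ribs next to the glass. Release it, back off and check.

```bash
python3 - <<'E'
from h import *
from rig import manip
manip.move_gripper(1.0);manip.sleep(.3)
p,q=pose((427,-53,12),0,0,1)
manip.movel([p[0],p[1],320],rate=100)
p,q=pose((424,-48,170),0,0,1);manip.movel(p,attitude=q);manip.sleep(.5)
a=[manip.camera(n) for n in("scene","side","wrist")]
print(manip.read_state()["time_s"])
x=[cv2.resize(c["pixels"][y:y+h,x0:x0+w,::-1],(266,400),interpolation=cv2.INTER_CUBIC) for c,x0,y,w,h in zip(a,(220,230,190),(90,110,60),(160,130,130),(210,150,190))]
cv2.imwrite("pics/final.png",np.hstack(x))
E
```

```text
29.3417
```

View pics/final.png

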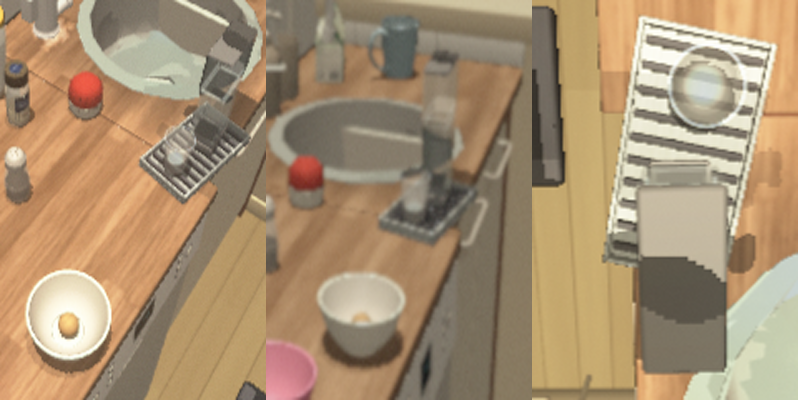

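The ball lies in the bowl, the bottle stands upright where it was, and the arm is clear.

```bash
python3 -c "
from rig import manip
print(manip.job_done())"
```

```text
the job is handed in; nothing more can be done
None
```

The ball is in the white bowl, the bottle is back mouth down on the drainer where it stood, and the job was handed in at about 29 s; the hand-in returned no verdict.

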